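# Open the pin feeder

## Task

Open the pin feeder for refilling: press its orange snap tab fully down with a fingertip, so that it stays in, then push the released yellow cover off its seat, along its guides and over the tab, until it drops flat into the dock at the feeder's other end. Only press and push: do not lift or carry the cover or tip it up, and leave the other things on the bench where they are.

Things in the scene. Friction and masses are not known exactly. Their poses are not given: they have to be found in the camera images.
- feeder: Green pin feeder, fixed, 240 mm long (its x), 102 mm wide (its y), 53 mm high. Origin: centre of its underside, on the bench; z up; +x is the way the cover comes off. The cover's seat is at the -x end, the tab in the middle, the dock at the +x end. Side walls (inner faces at y = +-45 mm) rise 8 mm above the seat's ledges along the whole length and guide the cover.
- seat (a point): Centre of the cover's seat, x = -68 mm, y = 0 on the feeder, 45 mm high: the level of two ledges (12 mm wide, y = 33 to 45 mm either side, x = -120 to +16 mm) with the open pin hopper, 66 mm wide, between them. Rear hopper wall: x = -120 to -114 mm, 44 mm high. Two rear stops stand 10 mm up on the ledges only, so the middle 66 mm is open to push from behind.
- tab (a joint): Travel of the orange snap tab, m: 0 = fully out (it may start up to 2 mm in), 0.012 = fully in. It moves straight down, needs about 4 N all the way, has no return spring and stays where it is left. Out, it stands 10 mm above the ledges and blocks the cover's front edge; fully in, its top is 2 mm below the ledges and the cover slides over it.
- tab_top (a point): Centre of the tab's flat top (orange, three black stripes, 34 mm along the feeder's x, 28 mm across); moves with the tab, 55 mm above the bench when fully out. On the feeder it is at x = -4 mm, y = 0. The cover's front edge starts about 3 mm from the tab's near edge.
- cover: Loose yellow plate, 88 mm long (its x), 86 mm wide, 10 mm thick, about 120 g, with a black cross rib (8 mm thick, 60 mm wide, top 28 mm above the plate's underside) on its rear (-x) edge, rear faces flush. Origin: centre of its underside; x as the feeder's x. Seated: x = -68 mm on the feeder, 45 mm high. In the dock: x = 60 to 70 mm, 39 mm high.
- cover_rib (a point): Middle of the rib's rear face, 19 mm above the cover's underside: where to push, towards the feeder's +x. The cover drops into the dock once this face has passed x = +16 mm on the feeder.
- dock (a point): Centre of the dock floor, x = +65 mm, y = 0 on the feeder, 39 mm above the bench (6 mm below the ledges). The dock runs from x = +16 to +114 mm between the side walls, closed by an end wall (x = 114 to 120 mm, 52 mm high). The centre of the cover's underside ends within 5 mm of this point.
- jar: Loose closed jar, 58 mm across, 75 mm high, near the feeder's side. Origin: centre of its underside. Leave alone.
- cup: Loose white cup, 66 mm across, 70 mm high, near the feeder's side. Origin: centre of its underside. Leave alone.
- float: Loose white float with a black band, 40 mm across, 66 mm high, standing near the feeder's side. Origin: centre of its underside. Leave alone.
- brush: Loose brush lying left of the feeder. Leave alone.
- screwdriver: Loose screwdriver lying right of the feeder. Leave alone.
- bench_press: Dark steel hand press, fixed, on the left: base plate 200 x 150 mm, 220 mm high. Origin: centre of its underside. Keep clear.
- float_box: Open cardboard box with white floats, fixed, on the right: 240 x 170 mm, 85 mm high. Origin: centre of its underside. Keep clear.

How it is judged (in metres and radians):
On the way, in this order (a step that is already met when the one before it is completed fails the run):
1. the tab is pressed in while the cover is still on its seat (value of joint tab above 0.0105 m and x of cover in the frame of feeder below -0.055 m and z of cover in the frame of feeder above 0.043 m), for 0.1 s.
2. the cover has been pushed off its seat into the dock (x of cover in the frame of feeder above 0.055 m and z of cover in the frame of feeder below 0.0415 m), for 0.2 s.
At the end, for the whole second after the job is handed in: The cover lies flat (within 0.04 rad) and at rest in the dock: its origin 55 to 75 mm along the feeder's x, within 8 mm of the middle line and 36 to 41.5 mm above the bench; the tab is still in (over 9 mm) (all of step 2 and x of cover in the frame of feeder below 0.075 m and y of cover in the frame of feeder between -0.008 and 0.008 m and z of cover in the frame of feeder above 0.036 m and angle between cover's own z axis and vertical below 0.04 rad and linear speed of cover below 0.01 m/s and value of joint tab above 0.009 m); the robot touches nothing.
It fails at once if the cover is lifted more than 12 mm above its seat (z of cover in the frame of feeder above 0.057 m).
It fails at once if the cover is tipped by more than 0.3 rad (angle between cover's own z axis and vertical above 0.3 rad).
It fails at once if the cover is forced out past a tab that is not in (x of cover in the frame of feeder above -0.055 m and value of joint tab below 0.008 m).
It fails at once if a bystander is moved more than 20 mm or knocked over (distance of any of jar, cup, float, brush, screwdriver from where it was at the start of the episode above 0.02 m or angle between any of jar, cup, float's own z axis and vertical above 0.5 rad).
It also fails if it takes over 42 s, if anything falls off the work surface, if the arm or the gripper's body presses on something with over 40 N, if the wrist force passes 120 N, or if a joint passes its speed limit or range.

## Robot

A 6-joint arm with a two-finger parallel gripper is mounted at the origin on the work surface. World frame = base frame: x ahead of the robot, y to its left, z up, the work surface at z = 0. Lengths are in mm, angles in rad, forces in N, time in s.
With the tool pointing down it reaches from about 275 to 975 mm from the base axis. Payload 8.4 kg.
Tool frame: the origin (TCP) lies midway between the tips of the shut fingers; the grasp point (between the pads) lies ctrl.hold_point_z behind it (ctrl.hold_point_z is the distance from the TCP to the grasp point, in mm); z points along the fingers, y is the line along which they close (so a half turn about z gives the same grasp; the last joint's range is limited). The gripper opens to 92 mm and grips with 3 to 60 N. Pads are 20 mm wide; open, the fingers measure 128 mm over their backs; the gripper's body (75 mm by 189 mm) begins 69 mm behind the grasp point.
Start: joints at [1.113, 0.353, 1.633, -0, 1.155, -0.002], TCP at [275.112, 561.196, 214.583] pointing down, gripper open.
Joint ranges: [-2.63, 2.63], [-0.92, 2.1], [0.06, 2.66], [-1.3, 4.44], [0, 2.69], [-3.02, 3.02]. Speed limits (rad/s): [2.22, 2.22, 2.79, 3.14, 3.14, 3.14].

## Interface

Orientations are given as a unit quaternion [w, x, y, z].
In Python, from cell import ctrl gives the robot as it stands. Calls block until the motion is done:
- ctrl.move_ptp(position, orientation): joint-space move of the TCP to a pose.
- ctrl.line_to(position, speed=150, rotation=None, contact_N=None): straight line of the TCP; rotation=None keeps the orientation; speed is the mean speed in mm/s. With contact_N (N) it stops when the force on the tool has changed by that much, and returns True; else False.
- ctrl.move_j(angles): joint-space move.
- ctrl.grip(opening): opening from 0.0 (shut) to 1.0 (fully open); the grip force is fixed at half the most; returns when the fingers have stopped.
- ctrl.sleep(seconds).
- ctrl.ik(position, orientation): joint angles nearest the present ones, or None.
- ctrl.get_obs(): the state.
- ctrl.snapshot(name): name is "scene" or "side" or "wrist"; returns a dict with "image" (384x512x3 uint8, red, green, blue), "depth" (384x512 float32, mm along the optical axis (not along the pixel's ray), 0 where there is no reading), "fx", "fy", "cx", "cy" (pixels), "k1" (the pictures are not rectified: a ray, as slopes to the right and down, at radius r is drawn at 1 + k1 r^2 times it, then the intrinsics apply), "rvec" (rotation vector, rad) and "tvec" (3), from world to camera coordinates, as OpenCV has them; the wrist camera has in their place "T_tool_cam" (4x4, takes a point from camera to tool coordinates, whose origin is the TCP and whose axes are the flange's). Camera axes: x right, y down, z forward; pixel columns grow to the right and rows downward; lengths in mm; the calibration is good to about 2 mm. A picture is of the moment at which its call begins: read the wrist's pose just before it.
A pose or a line that the arm cannot do raises ctrl.PlanningError and nothing moves.
- ctrl.job_done(): hands the job in; it is judged then, once.
The state is a dict: "t": time; "q": joint angles; "qd": joint speeds; "joint_torque": joint torques, N m; "tool_pos": TCP position; "orientation": TCP orientation; "wrist_force": force on the tool from outside, world axes, zero at the start; "wrist_torque": the same for the moment, N m; "grip_width": opening from 0.0 (shut) to 1.0 (fully open); "finger_force": force on a finger pad.
Only numpy, scipy, OpenCV 4.12 (cv2) and the standard library are available. Lean on these libraries where they do the work, as an engineer would, in place of code of your own. Each camera call takes 0.05 s, during which the arm holds its last target. There are 200 camera calls.

## Working session

There is one attempt and no reset: what is moved stays moved. The work goes in short steps, each a Python script; the robot and the scene stay as the last script left them, time stands still between calls to the robot, and variables do not carry over. Pictures are saved under pics/ and viewed, at most 10 in all, crops included, and the job is handed in when it is done.

```bash
mkdir -p pics; ls
cat > h.py <<'E'
import numpy as np, cv2
from cell import ctrl
from scipy.spatial.transform import Rotation as R
def snap(n,f):
    o=ctrl.get_obs(); s=ctrl.snapshot(n)
    if n=="wrist":
        w,x,y,z=o["orientation"]; T=np.eye(4); T[:3,:3]=R.from_quat([x,y,z,w]).as_matrix(); T[:3,3]=o["tool_pos"]
        T=T@np.array(s["T_tool_cam"])
    else:
        Rm=cv2.Rodrigues(np.array(s["rvec"],float))[0]; T=np.eye(4); T[:3,:3]=Rm.T; T[:3,3]=-Rm.T@np.array(s["tvec"]).ravel()
    s["T"]=T; np.savez("pics/"+f+".npz",**{k:s[k] for k in("image","depth","fx","fy","cx","cy","k1","T")})
    cv2.imwrite("pics/"+f+".png",cv2.resize(s["image"][:,:,::-1],(768,576),interpolation=cv2.INTER_CUBIC)); return s
def load(f): return dict(np.load("pics/"+f+".npz"))
def ray(s,u,v):
    K=np.array([[s["fx"],0,s["cx"]],[0,s["fy"],s["cy"]],[0,0,1]],float)
    p=cv2.undistortPoints(np.array([[[u,v]]],float),K,np.array([float(s["k1"]),0,0,0]))[0,0]
    return np.array([p[0],p[1],1.])
def at_z(s,u,v,z):
    d=s["T"][:3,:3]@ray(s,u,v); c=s["T"][:3,3]; return c+d*(z-c[2])/d[2]
def at_d(s,u,v):
    r=ray(s,u,v)*s["depth"][int(round(v)),int(round(u))]; return s["T"][:3,:3]@r+s["T"][:3,3]
E
python3 - <<'E'
from h import *
snap("scene","a"); snap("side","b"); print(ctrl.hold_point_z, ctrl.get_obs())
E
```

```text
pics
18.700000000000003 {'t': 0.1, 'q': array([ 1.11257260e+00,  3.53574514e-01,  1.63406693e+00, -7.27343560e-06,
        1.15519452e+00, -2.41002032e-03]), 'qd': array([ 9.01747282e-04,  5.97486271e-05, -1.13944804e-03,  2.21006444e-03,
        1.35598224e-04, -7.52722364e-04]), 'joint_torque': array([ 4.59190233e-04, -5.94899762e+01, -3.34933448e+01,  6.98467693e-02,
        1.82346365e-02, -6.62725324e-05]), 'tool_pos': array([274.92924521, 560.78177492, 213.93843204]), 'orientation': array([-1.38676818e-04,  2.25937525e-01,  9.74141596e-01, -6.05999182e-04]), 'wrist_force': array([-0.66026595,  0.135343  , -0.12214974]), 'wrist_torque': array([-0.03173275,  0.02765398, -0.03977392]), 'finger_force': 0.0, 'grip_width': 1.0011716494576648}
```

View pics/a.png

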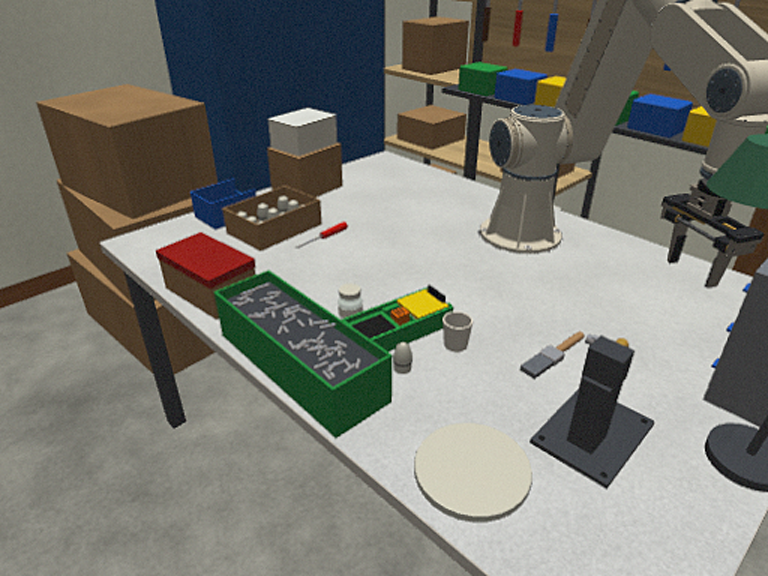

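View pics/b.png

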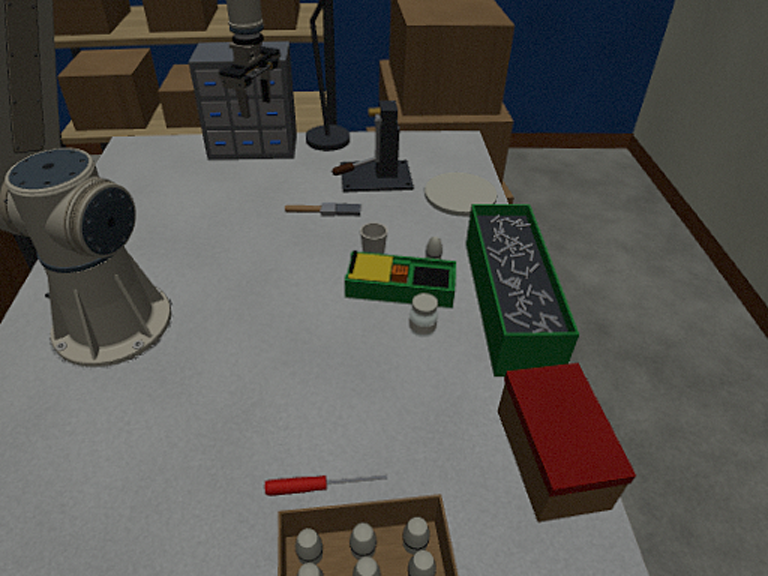

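The feeder runs away from the robot. In the side picture (768-wide scale) the yellow cover is at (371,267), the rib at (352,264), the tab at (400,271) and the dock at (432,276). The cup is at (373,238), the jar at (424,312) and the float at (434,245).

Run:
```python
from h import *
b=load("b");a=load("a")
for n,u,v,z in [("cover",371,267,55),("tab",400,271,55),("dock",432,276,39),("cup",373,229,70),("jar",425,299,75),("float",434,238,60)]:
    print("b",n,at_z(b,u/1.5,v/1.5,z).round(),at_d(b,u/1.5,v/1.5).round())
for n,u,v,z in [("cover",423,304,55),("tab",400,314,55),("dock",375,327,39)]:
    print("a",n,at_z(a,u/1.5,v/1.5,z).round(),at_d(a,u/1.5,v/1.5).round())
t=at_z(b,400/1.5,271/1.5,55); d=at_z(b,432/1.5,276/1.5,39)-at_z(b,371/1.5,267/1.5,55)
yaw=np.arctan2(d[1],d[0]); print(yaw)
# tool down, finger-closing axis (tool y) across the feeder
c,s=np.cos(yaw),np.sin(yaw)
M=np.array([[c,s,0],[s,-c,0],[0,0,-1]]).T
q=R.from_matrix(M).as_quat(); q=[q[3],*q[:3]]
p=[t[0]-30*c,t[1]-30*s,330]
print(p,q,ctrl.ik(p,q))
o=ctrl.get_obs()
ctrl.move_ptp(p,q); ctrl.grip(0.0)
s=snap("wrist","c"); print(s["T"].round(2), ctrl.get_obs()["t"])
```

```text
b cover [557.  95.  55.] [558.  98.  53.]
b tab [620.  79.  55.] [621.  82.  53.]
b dock [692.  79.  39.] [693.  80.  37.]
b cup [567. 215.  70.] [569. 239.  53.]
b jar [661. -33.  75.] [662. -29.  72.]
b float [709. 189.  60.] [708. 183.  65.]
a cover [563. 110.  55.] [559. 106.  52.]
a tab [630. 101.  55.] [627.  97.  52.]
a dock [689.  81.  39.] [687.  78.  36.]
-0.12114877847462917
[np.float64(590.5872465623837), np.float64(83.0402167077209), 330] [np.float64(0.0), np.float64(0.9981659325924982), np.float64(-0.06053735220298573), np.float64(0.0)] [ 1.37175312e-01  2.21258684e-01  1.55656048e+00 -4.44089210e-16
  1.36377349e+00  1.82912042e+00]
[[-1.2000e-01 -9.6000e-01 -2.4000e-01  6.5609e+02]
 [-9.9000e-01  1.2000e-01  3.0000e-02  7.4050e+01]
 [-0.0000e+00  2.4000e-01 -9.7000e-01  4.9916e+02]
 [ 0.0000e+00  0.0000e+00  0.0000e+00  1.0000e+00]] 3.6
```

View pics/c.png

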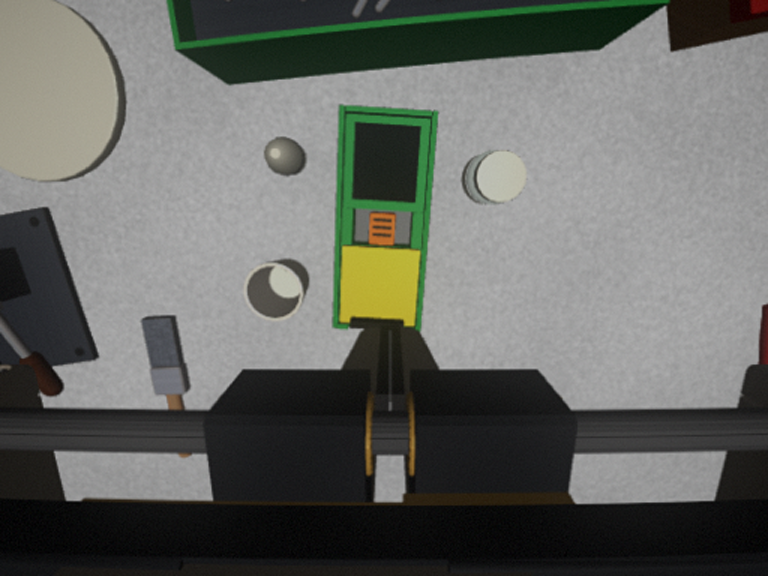

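The wrist picture shows the tab centre at (382,228), the cover's corners at (342,246), (420,249), (416,327) and (340,322), and the feeder's far end corners at (341,106) and (437,112).

Run:
```python
from h import *
s=load("c"); im=s["image"].astype(int)
hsv=cv2.cvtColor(s["image"],cv2.COLOR_RGB2HSV)
K=np.array([[s["fx"],0,s["cx"]],[0,s["fy"],s["cy"]],[0,0,1]],float)
for n,lo,hi,z in [("tab",5,16,55),("cover",20,33,55),("green",50,75,53)]:
    m=cv2.inRange(hsv,(lo,120,60),(hi,255,255)); m[:65]=0; m[230:]=0; m[:,:213]=0; m[:,300:]=0
    if n=="tab": m=cv2.morphologyEx(m,cv2.MORPH_CLOSE,np.ones((7,7)))
    v,u=np.nonzero(m); P=np.array([at_z(s,x,y,z)[:2] for x,y in zip(u,v)],np.float32)
    r=cv2.minAreaRect(P); print(n,len(u),r,"depth z",np.median([at_d(s,x,y)[2] for x,y in zip(u[::7],v[::7])]))
for n,u,v,z in [("jar",500,176,75),("float",285,150,66),("cup",274,290,70)]: print(n,at_z(s,u/1.5,v/1.5,z).round())
```

```text
tab 368 ((619.3449096679688, 87.58454132080078), (27.41626739501953, 33.87913131713867), 82.4233169555664) depth z 52.87742437133687
cover 2521 ((558.1895751953125, 99.23688507080078), (85.9699478149414, 91.80563354492188), 80.24714660644531) depth z 54.05870013431428
green 2960 ((623.1636352539062, 86.99923706054688), (99.810791015625, 237.53485107421875), 79.72639465332031) depth z 43.58406015546899
jar [659. -37.  75.]
float [711. 175.  66.]
cup [570. 211.  70.]
```

Run:
```python
from h import *
s=load("c")
F=np.array([623.2,87.2]); y=-0.178; c,sn=np.cos(y),np.sin(y)
G={}
for v in range(65,228):
    for u in range(215,300):
        p=at_d(s,u,v); d=p[:2]-F; fx=c*d[0]+sn*d[1]; fy=-sn*d[0]+c*d[1]
        G.setdefault((round(fx/8)*8,round(fy/7)*7),[]).append(p[2])
print("      ",*range(-49,50,7))
for x in range(-40,40,8): print(x,[int(np.median(G.get((x,yy),[-1]))) for yy in range(-49,50,7)])
```

```text
-49 -42 -35 -28 -21 -14 -7 0 7 14 21 28 35 42 49
-40 [51, 52, 53, 54, 54, 53, 53, 53, 53, 53, 54, 53, 53, 53, 51]
-32 [51, 53, 53, 53, 53, 54, 53, 54, 54, 53, 53, 54, 54, 53, 51]
-24 [52, 50, 45, 35, 336, 338, 338, 339, 52, 52, 37, 38, 46, 48, 51]
-16 [52, 44, 42, 5, 5, 51, 52, 52, 53, 52, 4, 4, 42, 43, 51]
-8 [52, 43, 43, 4, 4, 28, 53, 53, 52, 51, 5, 5, 42, 43, 51]
0 [51, 44, 43, 5, 4, 51, 53, 53, 52, 53, 4, 5, 36, 43, 51]
8 [51, 44, 43, 4, 4, 29, 53, 53, 53, 52, 5, 4, 38, 43, 51]
16 [51, 43, 42, 37, 37, 36, 36, 37, 38, 36, 21, 21, 38, 42, 51]
24 [52, 38, 37, 38, 37, 38, 37, 38, 37, 37, 38, 37, 37, 37, 51]
32 [51, 38, 37, 38, 38, 38, 499, 38, 38, 38, 38, 38, 37, 37, 51]
```

```bash
cat >> h.py <<'E'
F=np.array([623.2,87.2]); YAW=-0.178; C,S=np.cos(YAW),np.sin(YAW)
M=np.array([[C,S,0],[S,-C,0],[0,0,-1]]).T
q=R.from_matrix(M).as_quat(); Q=[q[3],*q[:3]]
def fp(x,y,z): return [F[0]+C*x-S*y,F[1]+S*x+C*y,z]
def tf():
    o=ctrl.get_obs(); d=o["tool_pos"][:2]-F
    return (np.array([C*d[0]+S*d[1],-S*d[0]+C*d[1],o["tool_pos"][2]]).round(1),o["wrist_force"].round(1),o["t"])
E
python3 - <<'E'
from h import *
ctrl.move_ptp(fp(-3,0,100),Q); print(tf())
ctrl.line_to(fp(-3,0,62),speed=60); print(tf())
print(ctrl.line_to(fp(-3,0,39),speed=15,contact_N=14),tf())
ctrl.line_to(fp(-3,0,100),speed=100)
ctrl.line_to(fp(-145,0,100),speed=200); ctrl.sleep(.2)
snap("wrist","d"); snap("side","e"); print(tf())
s=cv2.imread("pics/e.png"); cv2.imwrite("pics/e2.png",cv2.resize(s[200:350,300:500],(800,600)))
E
```

```text
(array([ -2. ,   0.3, 101.3]), array([ 0.3,  0.6, -0.1]), 4.525)
(array([-2.9,  0. , 62. ]), array([ 0.7, -0.2,  1.3]), 5.3083)
True (array([-2.9, -0. , 43.4]), array([-1.1, -1. ,  7.1]), 6.4667)
(array([-144.5,   -0. ,   99.9]), array([-0.6, -0.1, -0. ]), 8.3417)
```

View pics/d.png

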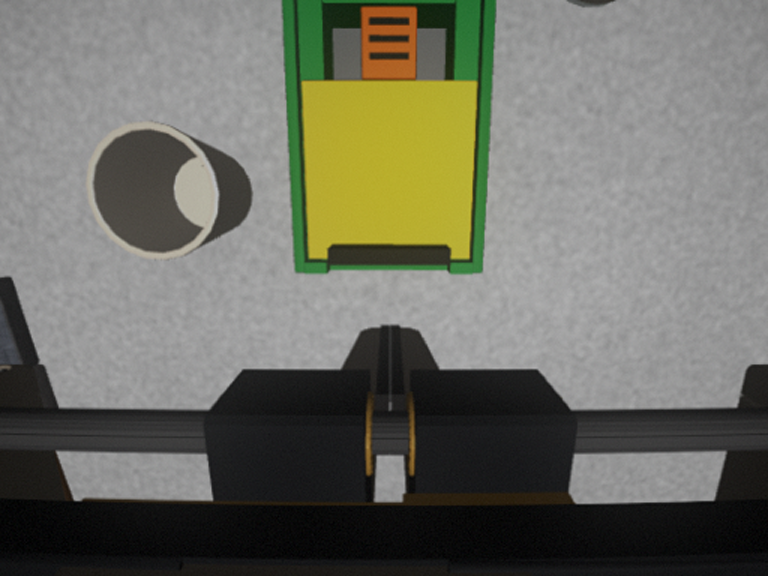

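View pics/e2.png

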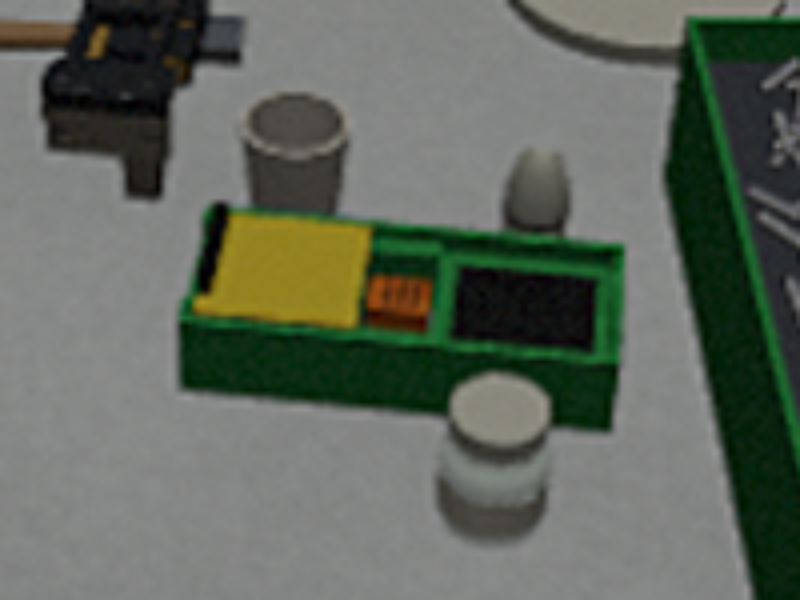

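The tab, at (389,45) in the wrist view, looks sunk below the cover. The cover is still seated. I'll check the tab's depth against the ledges before pushing.

Run:
```python
from h import *
s=load("d")
z=lambda us,vs:np.median([at_d(s,u/1.5,v/1.5)[2] for u in us for v in vs])
print("tab",z(range(368,412,4),range(15,75,4)),"ledge",z(range(308,320,3),range(20,70,4)),z(range(460,475,3),range(20,70,4)),"cover",z(range(320,460,8),range(100,230,8)))
for n,u,v in [("L",328,268),("R",450,268)]: 
    p=at_z(s,u/1.5,v/1.5,57)[:2]-F; print(n,C*p[0]+S*p[1],-S*p[0]+C*p[1])
```

```text
tab 42.2636504490371 ledge 44.0715100933205 44.00152188783551 cover 54.044276754969815
L -116.59695535417221 31.70554355707637
R -116.58867511926934 -32.615057598452054
```

Run:
```python
from h import *
ctrl.line_to(fp(-145,0,52),speed=80); print(tf())
for x,v in [(-125,40),(-60,35),(0,40),(11,15)]:
    r=ctrl.line_to(fp(x,0,52),speed=v,contact_N=20); print(r,tf())
    if r: break
ctrl.sleep(.3); snap("wrist","f"); snap("side","g"); print(tf())
s=cv2.imread("pics/g.png"); cv2.imwrite("pics/g2.png",cv2.resize(s[200:350,300:500],(800,600)))
```

```text
(array([-1.448e+02,  1.000e-01,  5.210e+01]), array([-0.7,  1.2,  0.8]), 9.0917)
False (array([-1.251e+02, -1.000e-01,  5.190e+01]), array([-0.6,  0.2, -0.2]), 9.7417)
False (array([-60.,   0.,  52.]), array([-0.3, -0.5,  0.4]), 11.75)
False (array([-0.1,  0. , 52.1]), array([ 0.2, -0. ,  0.2]), 13.4)
False (array([11.1,  0. , 52. ]), array([ 0.4, -0.2,  0.2]), 14.2833)
(array([11.,  0., 52.]), array([-0.8, -0.2,  0.3]), 14.6833)
```

View pics/f.png

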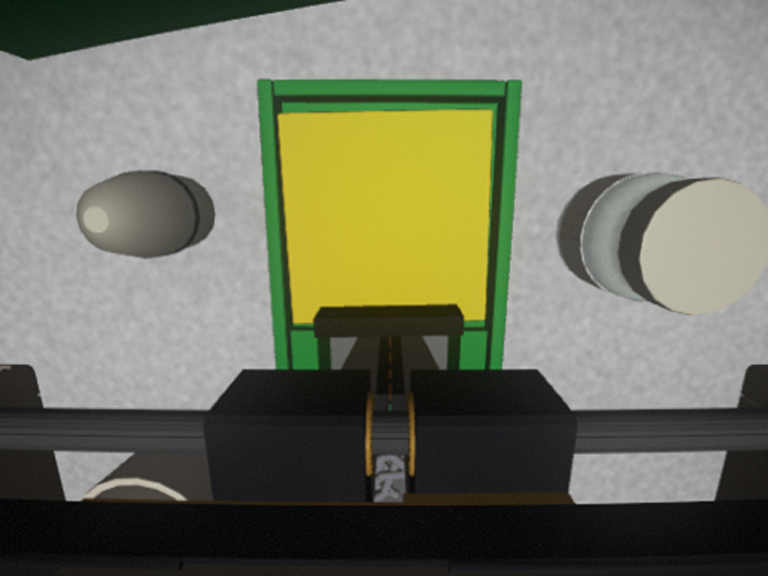

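View pics/g2.png

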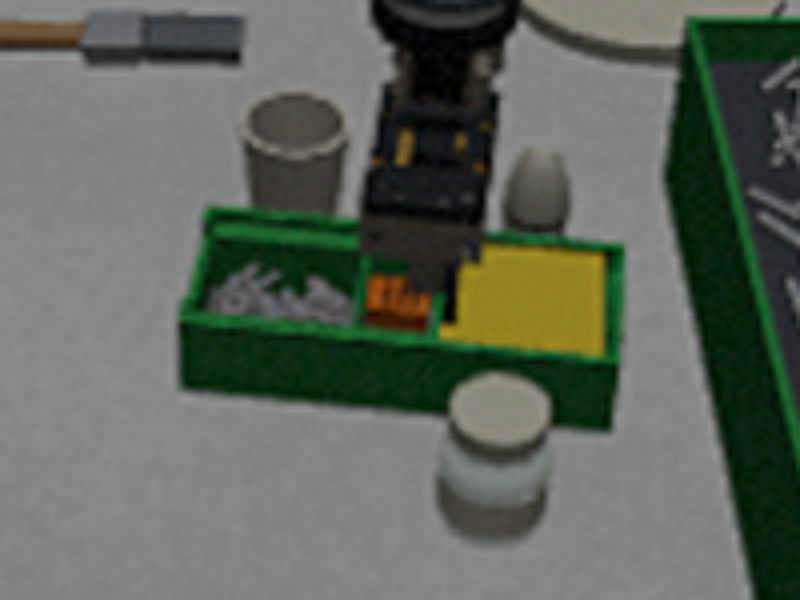

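The cover lies in the dock, filling (278–492, 110–325) in the wrist view, and the bystanders are in place. I'll check its height and position, then back off and raise the arm.

Run:
```python
from h import *
ctrl.line_to(fp(-10,0,52),speed=60); ctrl.line_to(fp(-30,0,200),speed=150); ctrl.sleep(.3)
s=snap("wrist","i"); hsv=cv2.cvtColor(s["image"],cv2.COLOR_RGB2HSV)
m=cv2.inRange(hsv,(20,120,60),(33,255,255)); n,l,st,_=cv2.connectedComponentsWithStats(m); m=l==1+np.argmax(st[1:,4])
v,u=np.nonzero(m)
P=np.array([at_z(s,x,y,49)[:2] for x,y in zip(u,v)])-F; P=np.c_[C*P[:,0]+S*P[:,1],-S*P[:,0]+C*P[:,1]].astype(np.float32)
print(cv2.minAreaRect(P),P.min(0),P.max(0))
D=np.array([at_d(s,x,y) for x,y in zip(u[::5],v[::5])]); print("plane",np.linalg.lstsq(np.c_[D[:,:2]-D[:,:2].mean(0),np.ones(len(D))],D[:,2],rcond=None)[0],tf())
```

```text
((65.37307739257812, 1.0933647155761719), (86.91357421875, 85.65181732177734), 1.0946491956710815) [ 21.544271 -42.361553] [109.33565  44.65086]
plane [-6.00658405e-02  9.58532255e-03  4.90455255e+01] (array([-3.010e+01, -1.000e-01,  1.996e+02]), array([ 0.6, -0.3, -0.8]), 16.675)
```

Run:
```python
from h import *
s=load("i"); hsv=cv2.cvtColor(s["image"],cv2.COLOR_RGB2HSV)
m=cv2.erode(cv2.inRange(hsv,(20,120,60),(33,255,255)),np.ones((5,5)))
v,u=np.nonzero(m); D=np.array([at_d(s,x,y) for x,y in zip(u,v)]); d=D[:,:2]-F
x=C*d[:,0]+S*d[:,1]; y=-S*d[:,0]+C*d[:,1]
for a in range(20,112,10):
    k=(x>=a)&(x<a+10); print(a,k.sum(),[np.median(D[k&g,2]).round(1) if (k&g).any() else None for g in (y<-15,abs(y)<=15,y>15)])
```

```text
20 66 [np.float64(47.9), None, np.float64(47.9)]
30 628 [np.float64(47.9), np.float64(48.1), np.float64(48.0)]
40 642 [np.float64(48.1), np.float64(48.1), np.float64(48.1)]
50 644 [np.float64(48.1), np.float64(48.3), np.float64(48.2)]
60 692 [np.float64(48.3), np.float64(48.3), np.float64(48.2)]
70 683 [np.float64(48.0), np.float64(48.2), np.float64(48.0)]
80 696 [np.float64(48.1), np.float64(48.1), np.float64(48.1)]
90 702 [np.float64(47.9), np.float64(48.1), np.float64(48.0)]
100 494 [np.float64(48.1), np.float64(47.9), np.float64(48.0)]
110 0 [None, None, None]
```

The plate is flat, at x of about 65 mm and y of about 1 mm. The earlier slope came from depth outliers.

```bash
python3 -c "
from h import *
print(ctrl.job_done())"
```

```text
the job is handed in; nothing more can be done
None
```

The job is handed in at about 17 s: the tab is pressed fully in, and the cover lies flat in the dock, measured at x ≈ 65 mm and y ≈ 1 mm, with the arm clear and the other things not touched (no verdict was returned).

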